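# Clear the coffee table after film night

## Task

Clear the coffee table after film night: lay every remote that is out, and the glasses case if it is out, flat in the wooden organiser, each in the compartment made to its size, buttons up and with each remote's black window end at the compartment's finger notch. Stand both candles upright, fully down in a charging well of the organiser, and only when both are in, flick the charger's toggle fully over to on, to the side where the compartments are. Leave the pumpkin, gourd, mug, coaster and tumbler where they are.

Things in the scene. Friction and masses are not known exactly. Their poses are not given: they have to be found in the camera images.
- tray: fixed light-wood organiser with a grey floor, 189 x 303 mm (x by y). Origin: centre of its underside; at yaw 0 its x points away from the robot. Floor 4 mm; walls 5 mm thick, tops 15 mm above the table. From -y to +y: charging strip (toggle, two candle wells); three crosswise compartments along y; one long one along x. A finger notch is a 24 mm gap in the middle of an end wall.
- cell_long (a point): centre of the floor of the long compartment (179 mm along the tray's x, 57 mm wide), for the longest remote; its notch is at the +x end. Axes as the tray's, 4 mm above the table, as for all these floor points
- cell_case (a point): centre of the floor of the widest crosswise compartment (158 mm along the tray's y, 67 mm wide), nearest the robot, for the glasses case; no notch, either way round
- cell_mid (a point): centre of the floor of the middle crosswise compartment (148 mm along the tray's y, 53 mm wide), for the middle remote; its notch is at the +y end
- cell_short (a point): centre of the floor of the short crosswise compartment (118 mm along the tray's y, 49 mm wide), farthest from the robot, for the short remote; its notch is at the +y end
- well_a (a point): centre of the floor of the charging well next to the toggle: round, 57 mm across, 16 mm deep in a metal block whose top is 20 mm above the table; any candle may stand in it
- well_b (a point): the same for the other well, farther from the robot, 63 mm from the first
- toggle (a joint): the charger's toggle switch on the tray's strip, at its near end: a 50 mm lever with a black ball; 0 = leaning to the tray's -y side (off), 1.0 rad = fully over to the +y side (on). Swings about a line along the tray's x, 24 mm above the table; light (about 1 to 1.5 N at the ball) and stays where it is left
- toggle_tip (a point): centre of the 24 mm ball on the toggle's end, about 68 mm above the table at either end of its swing, 74 mm in the middle
- remote_long: longest remote control, grey plastic, 165 x 44 x 25 mm, lying buttons up. Origin: centre of its underside; x runs along it to the front end, which has a black window and a round black pad near it; z up
- remote_long_front (a point): middle of the front (window) end of that remote, at its underside
- remote_mid: middle remote control, grey plastic, 135 x 40 x 25 mm, lying buttons up. Origin: centre of its underside; x runs along it to the front end, which has a black window and a round black pad near it; z up
- remote_mid_front (a point): middle of the front (window) end of that remote, at its underside
- remote_short: shortest remote control, grey plastic, 105 x 36 x 25 mm, lying buttons up. Origin: centre of its underside; x runs along it to the front end, which has a black window and a round black pad near it; z up
- remote_short_front (a point): middle of the front (window) end of that remote, at its underside
- glasses_case: dark blue hard glasses case with a steel seam, 145 x 54 x 32 mm, rounded edges (10 mm). Origin: centre of its underside; x along it, z up
- candle_tall: white flameless pillar candle, 50 mm across, 95 mm high without its small plastic flame (16 mm more, which is only seen and touches nothing), standing. Origin: centre of its underside; z up
- candle_low: white flameless pillar candle, 50 mm across, 80 mm high without its small plastic flame (16 mm more, which is only seen and touches nothing), standing. Origin: centre of its underside; z up
- pumpkin: orange pumpkin, 116 mm across, 75 mm high, at the far side; to be left alone. Origin: centre of its underside
- gourd: green gourd, 64 mm across, 46 mm high, beyond the tray; to be left alone. Origin: centre of its underside
- mug: white mug, 80 mm across, 90 mm high; to be left alone. Origin: centre of its underside
- coaster: square marble coaster, 95 x 95 x 10 mm, near the robot; to be left alone. Origin: centre of its underside
- tumbler: steel tumbler, 72 mm across, 110 mm high; to be left alone. Origin: centre of its underside

How it is judged:
By the outcome, as a careful person would: the job done as asked, in the order asked, and still so for the second after the job is handed in, with the robot touching nothing.
Of remote_long, remote_mid, remote_short, glasses_case only 3 to 4 are there at a start; the rules pass over those that are not, and their reading is None.
At some moment in a run one of remote_long, remote_mid, remote_short, glasses_case may be knocked a few centimetres aside while the robot is not near it.
It also fails if it takes over 210 s, if anything falls off the work surface, if the arm or the gripper's body presses on something with over 40 N, if the wrist force passes 120 N, or if a joint passes its speed limit or range.

## Robot

A 6-joint arm with a two-finger parallel gripper is mounted at the origin on the work surface. World frame = base frame: x ahead of the robot, y to its left, z up, the work surface at z = 0. Lengths are in m, angles in rad, forces in N, time in s.
With the tool pointing down it reaches from about 0.275 to 0.85 m from the base axis. Payload 19 kg.
Tool frame: the origin (TCP) lies between the finger pads; the fingertips stand ahead of it and the grasp point (between the pads) lies 2 mm behind it (manip.tcp_to_tips is the z of the fingertips in the tool frame, in m); z points along the fingers, y is the direction in which the jaws open and shut (so a half turn about z gives the same grasp; the last joint's range is limited). The gripper opens to 85 mm and grips with 20 to 120 N. Pads are 22 mm wide; open, the fingers measure 114 mm over their backs; the gripper's body (76 mm by 85 mm) begins 54 mm behind the grasp point. The pads swing forward as they close: fully open they stand 13 mm farther back than shut.
Start: joints at [1.213, 0.15, 1.437, -0, 1.554, -0.134], TCP at [0.128, 0.561, 0.248] pointing down, gripper open.
Joint ranges: [-2.8, 2.8], [-0.68, 2.1], [0.12, 2.68], [-1.39, 4.53], [0.16, 2.79], [-2.81, 2.81]. Speed limits (rad/s): [1.89, 1.89, 2.22, 3.01, 3.01, 3.01].

## Interface

Orientations are given as a unit quaternion [w, x, y, z].
In Python, from cell import manip, kin, cams, order, status gives the robot as it stands. Calls block until the motion is done:
- manip.movep(position, orientation): joint-space move of the TCP to a pose.
- manip.move_straight(position, frame=None, velocity=0.15): straight line of the TCP; frame=None keeps the orientation; velocity is the mean speed in m/s.
- manip.set_joints(angles): joint-space move.
- manip.command_gripper(opening, grip_force=None): finger opening in m; grip_force is the grip in N (None keeps the last); returns when the fingers have stopped.
- manip.dwell(seconds).
- kin.solve_ik(position, orientation): joint angles nearest the present ones, or None.
- cams.camera(name): name is "scene" or "top" or "wrist"; returns (picture, depth): 480x640x3 uint8, blue, green, red; 480x640 float32, m along the optical axis (not along the pixel's ray), 0 where there is no reading.
- cams.camera_info(name): a dict with "camera_matrix" (3x3 intrinsics, pixels), "R" (3x3) and "t" (3): a world point X has camera coordinates R X + t. Camera axes: x right, y down, z forward; pixel columns grow to the right and rows downward; lengths in m; the calibration is good to about 2 mm. A picture is of the moment at which its call begins: read the wrist's pose just before it. camera_info takes no time and is no camera call; for the wrist camera it gives the pose at the moment of the call.
A pose or a line that the arm cannot do raises manip.PlanningError and nothing moves.
- order.hand_in(): hands the job in, once; it reports no verdict.
Readings, each from a call of its own:
- status.read_time(): time.
- status.read_joint_positions(): joint angles.
- status.read_qd(): joint speeds.
- status.read_tau(): joint torques, N m.
- status.read_position(): TCP position.
- status.read_eef_rot(): TCP orientation.
- status.read_contact_force(): force on the tool from outside, world axes, zero at the start.
- status.read_wrist_torque(): the same for the moment, N m.
- status.read_opening(): finger opening in m.
Only numpy, scipy, OpenCV 4.12 (cv2) and the standard library are available. Lean on these libraries where they do the work, as an engineer would, in place of code of your own. Each camera call takes 0.05 s, during which the arm holds its last target.

## Working session

There is one attempt and no reset: what is moved stays moved. The work goes in short steps, each a Python script; the robot and the scene stay as the last script left them, time stands still between calls to the robot, and variables do not carry over. Pictures are saved under pics/ and viewed, and the job is handed in when it is done.

```bash
ls; mkdir -p pics; python3 - <<'E'
from cell import manip, kin, cams, order, status
import cv2, numpy as np
print(status.read_time(), manip.tcp_to_tips, status.read_eef_rot())
for n in ("scene","top","wrist"):
    p,d=cams.camera(n); cv2.imwrite(f"pics/{n}0.png",p); np.save(f"pics/{n}0d.npy",d)
    i=cams.camera_info(n); print(n,np.round(i["camera_matrix"],1).tolist(),np.round(i["R"],3).tolist(),np.round(i["t"],3).tolist())
E
```

```text
pics
0.0 0.017 [-1.37849755e-04  1.11683742e-01  9.93743624e-01 -5.76562439e-04]
scene [[487.6, 0.0, 307.0], [0.0, 487.6, 240.2], [0.0, 0.0, 1.0]] [[-0.086, 0.996, -0.017], [0.554, 0.033, -0.832], [-0.828, -0.081, -0.555]] [0.031, -0.233, 1.647]
top [[612.8, 0.0, 320.8], [0.0, 612.8, 247.9], [0.0, 0.0, 1.0]] [[0.018, -1.0, 0.002], [-0.994, -0.018, -0.105], [0.105, -0.0, -0.994]] [0.009, 0.541, 1.465]
wrist [[343.0, 0.0, 319.1], [0.0, 343.0, 239.1], [0.0, 0.0, 1.0]] [[0.221, 0.975, -0.001], [0.932, -0.211, 0.296], [0.288, -0.067, -0.955]] [-0.574, -0.039, 0.382]
```

View pics/top0.png

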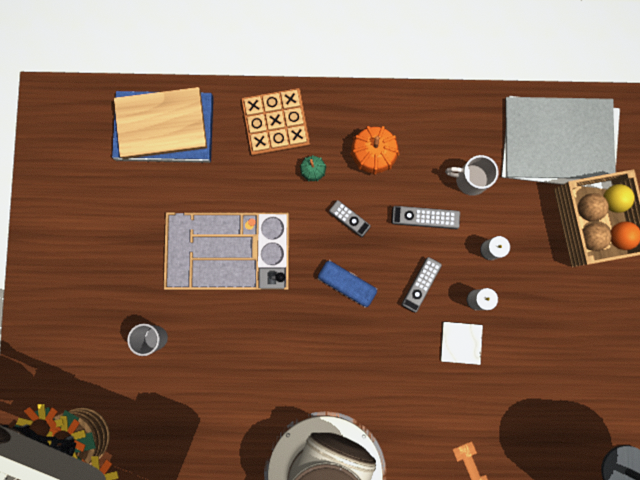

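View pics/scene0.png

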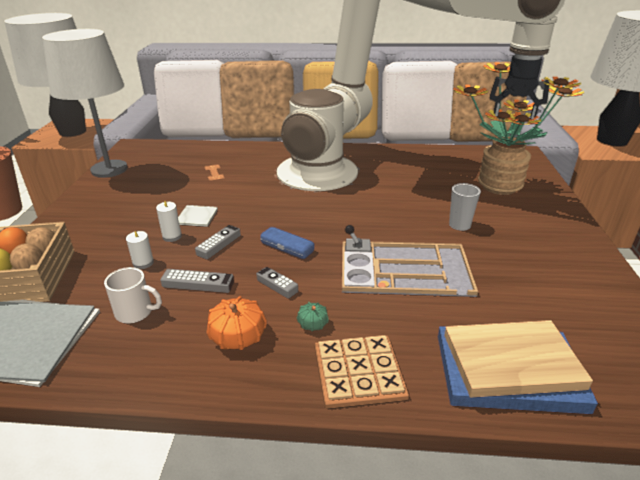

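```bash
python3 - <<'E'
import cv2
p=cv2.imread("pics/top0.png")
cv2.imwrite("pics/z1.png",cv2.resize(p[195:305,150:305],None,fx=5,fy=5,interpolation=cv2.INTER_CUBIC))
cv2.imwrite("pics/z2.png",cv2.resize(p[190:330,310:520],None,fx=3.8,fy=3.8,interpolation=cv2.INTER_CUBIC))
E
```

```text
(no output)
```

View pics/z1.png

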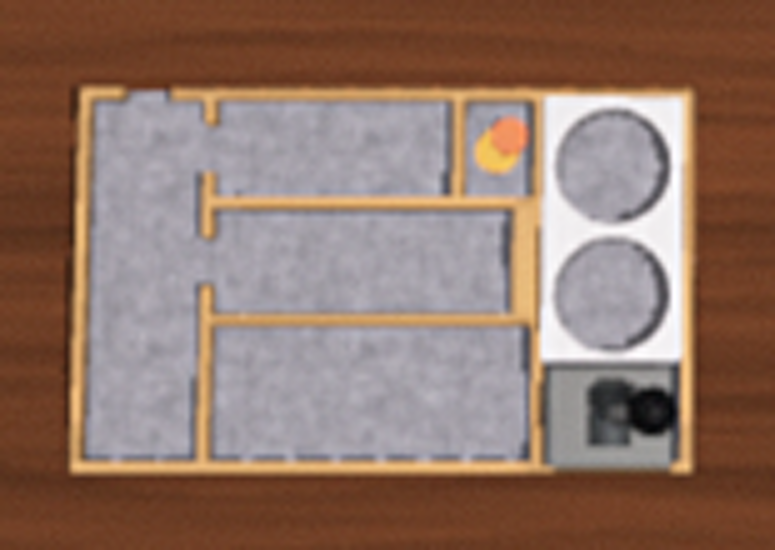

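View pics/z2.png

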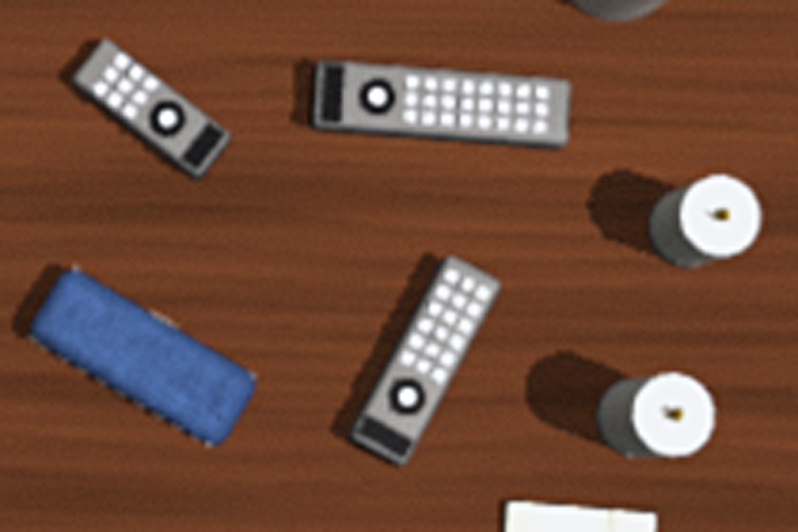

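View pics/wrist0.png

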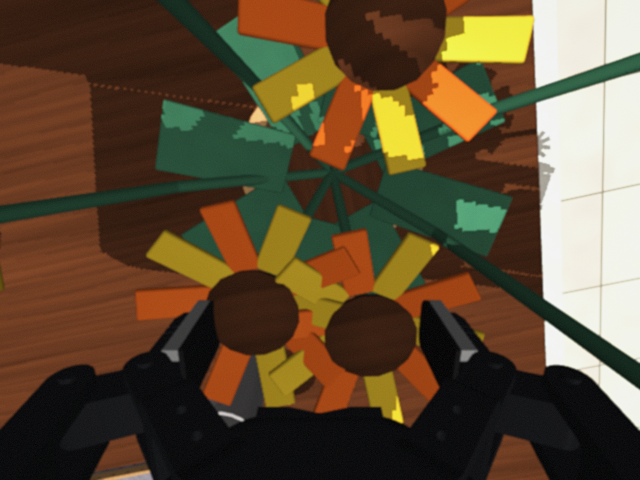

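```bash
cat > h.py <<'E'
from cell import manip, kin, cams, order, status
import cv2, numpy as np
from scipy.spatial.transform import Rotation as Ro
def ray(info,uv,z):
    K,R,t=[np.array(info[k]) for k in("camera_matrix","R","t")]
    uv=np.atleast_2d(np.asarray(uv,float))
    d=np.c_[uv,np.ones(len(uv))]@np.linalg.inv(K).T@R   # R^T K^-1 p
    c=-R.T@t
    return c+d*((z-c[2])/d[:,2])[:,None]
def proj(info,X):
    K,R,t=[np.array(info[k]) for k in("camera_matrix","R","t")]
    p=(np.atleast_2d(X)@R.T+t)@K.T
    return p[:,:2]/p[:,2:]
def down(a):
    """tool pointing down, jaw axis (tool y) at world angle a (mod pi)"""
    y=np.array([np.cos(a),np.sin(a),0]);z=np.array([0,0,-1.]);x=np.cross(y,z)
    q=Ro.from_matrix(np.c_[x,y,z]).as_quat(); return q[[3,0,1,2]]
def best(pos,a):
    """of the two half-turn choices take the one with IK and the smallest joint6"""
    out=[]
    for k in(0,np.pi):
        q=down(a+k); s=kin.solve_ik(np.array(pos),q)
        if s is not None: out.append((abs(np.asarray(s)-status.read_joint_positions()).max(),k,q,s))
    out.sort(key=lambda o:o[0]); return out[0][2]
def cloud(info,d):
    K,R,t=[np.array(info[k]) for k in("camera_matrix","R","t")]
    v,u=np.mgrid[0:480,0:640]
    P=np.stack([(u-K[0,2])/K[0,0]*d,(v-K[1,2])/K[1,1]*d,d],-1)-t
    W=P@R; W[d<=0]=np.nan; return W
def snap(n,tag):
    i=cams.camera_info(n); p,d=cams.camera(n)
    cv2.imwrite(f"pics/{tag}.png",p); np.save(f"pics/{tag}.npy",np.array([i,p,d],dtype=object),allow_pickle=True)
    return i,p,d
def load(tag): return np.load(f"pics/{tag}.npy",allow_pickle=True)
E
python3 - <<'E'
from h import *
i,p,d=snap("top","t1"); W=cloud(i,d)
print("table z",np.nanmedian(W[330:360,200:400,2]))
for n,uv in dict(tray=(167,215),well=(271,250),candT=(484,299),candL=(498,247),rs=(345,222),case=(347,283)).items(): print(n,np.round(W[uv[1],uv[0]],3))
# tray corners at z=.015
z=np.array([(77,88),(693,88),(693,472),(70,472)])/5.+[150,195]-.4
c=ray(i,z,.015); print(np.round(c,4)); print([round(np.linalg.norm(c[k]-c[k-1]),4) for k in range(4)], c.mean(0))
ci=cams.camera_info("wrist"); R,t=np.array(ci["R"]),np.array(ci["t"]); tp=status.read_position(); q=status.read_eef_rot(); RT=Ro.from_quat(np.array(q)[[1,2,3,0]]).as_matrix()
print("cam in tool",np.round(RT.T@(-R.T@t-tp),4), np.round(RT.T@R.T,3).tolist())
E
```

```text
table z 0.001086919003859505
tray [0.617 0.4   0.017]
well [0.535 0.141 0.008]
candT [ 0.421 -0.36   0.095]
candL [ 0.545 -0.399  0.079]
rs [ 0.606 -0.04   0.026]
case [ 0.456 -0.046  0.031]
[[0.6238 0.4053 0.015 ]
 [0.6293 0.1007 0.015 ]
 [0.4396 0.0963 0.015 ]
 [0.4342 0.4003 0.015 ]]
[np.float64(0.1897), np.float64(0.3047), np.float64(0.1898), np.float64(0.3041)] [0.53170056 0.2506561  0.015     ]
cam in tool [ 0.0764 -0.0002 -0.1273] [[0.001, -0.955, -0.296], [1.0, 0.001, -0.0], [0.0, -0.296, 0.955]]
```

```bash
python3 - <<'E'
from h import *
d=np.load("pics/wrist0d.npy"); print("min depth", d[d>0.0][d[d>0]>.02].min(), np.median(d[250:400,230:300]))
p=status.read_position(); manip.move_straight([p[0],p[1],.34],velocity=.25)
manip.movep([.59,.255,.32],best([.59,.255,.32],np.pi/2))
i,p,d=snap("wrist","w_tray")
print(status.read_time(),status.read_joint_positions(),status.read_contact_force())
E
```

```text
min depth 0.05680276 0.14234294
2.7667 [ 2.89597461e-01  2.83230407e-01  1.13450038e+00  1.14481539e-04
  1.72366207e+00 -1.28224777e+00] [0.06575594 0.49822546 0.10419205]
```

View pics/w_tray.png

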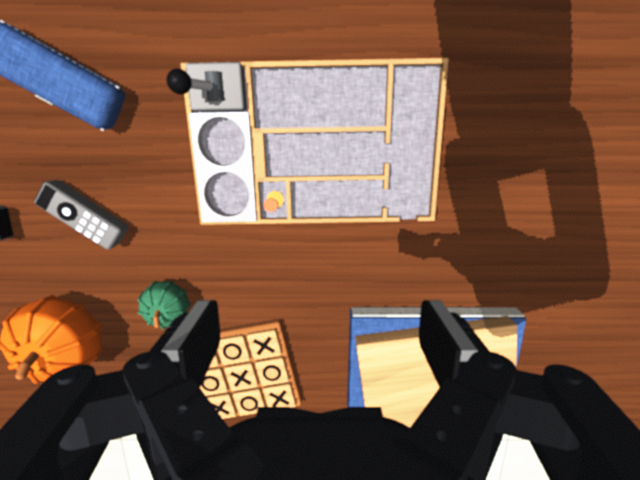

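```bash
cat >> h.py <<'E'
def traymeas(i,p,dbg=None):
    g=p.astype(int); hsv=cv2.cvtColor(p,cv2.COLOR_BGR2HSV)
    # block: bright, unsaturated
    blk=((hsv[...,2]>200)&(hsv[...,1]<25)).astype(np.uint8)
    return blk
E
python3 - <<'E'
from h import *
i,p,d=load("w_tray")
c=p[45:235,165:465]; cv2.imwrite("pics/z3.png",cv2.resize(c,(800,507),interpolation=cv2.INTER_CUBIC))
hsv=cv2.cvtColor(p,cv2.COLOR_BGR2HSV)
for n,uv in dict(block=(209,115),wellfl=(220,140),wellfl2=(228,195),wall=(320,129),wood=(320,250),floor=(320,100)).items(): print(n,hsv[uv[1],uv[0]],p[uv[1],uv[0]])
E
```

```text
block [  0   0 255] [255 255 255]
wellfl [139  13 217] [217 206 213]
wellfl2 [138  12 206] [206 196 202]
wall [ 22 101 250] [151 224 250]
wood [ 11 172 147] [ 48  83 147]
floor [143  11 218] [218 209 216]
```

View pics/z3.png

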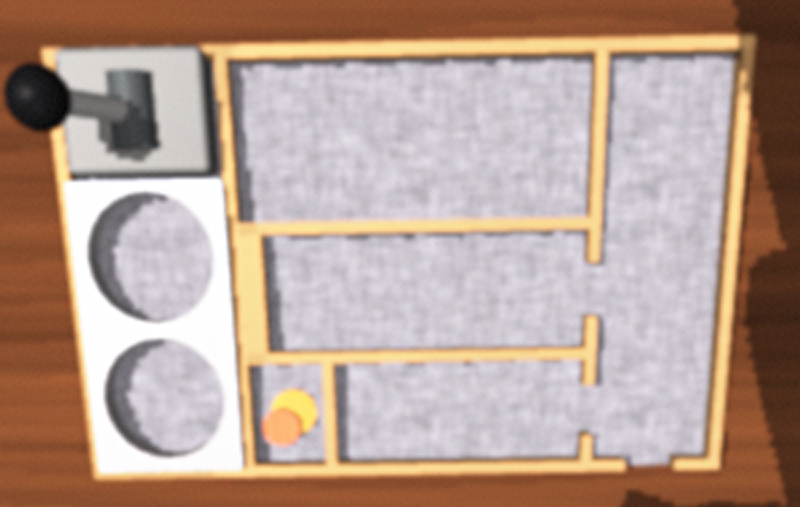

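```bash
cat >> h.py <<'E'
def fitc(P):
    A=np.c_[2*P,np.ones(len(P))]; s=np.linalg.lstsq(A,(P**2).sum(1),rcond=None)[0]
    return s[:2],np.sqrt(s[2]+s[0]**2+s[1]**2)
def wells(i,p):
    m=((p.min(2)>=238)).astype(np.uint8)
    cs,hi=cv2.findContours(m,cv2.RETR_CCOMP,cv2.CHAIN_APPROX_NONE)
    out=[]
    for c,h in zip(cs,hi[0]):
        if h[3]<0 or cv2.contourArea(c)<300: continue
        X=ray(i,c[:,0],.020)[:,:2]; ctr,r=fitc(X); out.append((ctr,r,np.abs(np.linalg.norm(X-ctr,axis=1)-r).max()))
    return out
E
python3 - <<'E'
from h import *
i,p,d=load("w_tray")
for o in wells(i,p): print(o)
hsv=cv2.cvtColor(p,cv2.COLOR_BGR2HSV)
m=((p[...,0]>100)).astype(np.uint8); m[:50]=0;m[235:]=0;m[:,:183]=0;m[:,460:]=0
cs,_=cv2.findContours(m,cv2.RETR_EXTERNAL,cv2.CHAIN_APPROX_NONE)
c=max(cs,key=cv2.contourArea); X=ray(i,c[:,0],.015)[:,:2].astype(np.float32)
print("contour bbox",cv2.boundingRect(c))
r=cv2.minAreaRect(X*1000); print("tray",r)
# floor regions
f=((hsv[...,1]<40)&(p.min(2)>150)&(p.min(2)<238)).astype(np.uint8)
f=cv2.erode(f,np.ones((3,3)))
n,l,st,ce=cv2.connectedComponentsWithStats(f)
W=cloud(i,d)
print("floor z",np.nanmedian(W[90:110,280:360,2]),"block z",np.nanmedian(W[100:118,190:200,2]),"wall",W[128:131,300:360,2].max(), "table",np.nanmedian(W[240:270,250:350,2]))
E
```

```text
(array([0.5870282 , 0.13907248]), np.float64(0.029275087485678815), np.float64(0.0008572350684217765))
(array([0.52320264, 0.13778185]), np.float64(0.02921475047221763), np.float64(0.0007419787854815001))
contour bbox (183, 58, 259, 167)
tray ((529.2606811523438, 247.384033203125), (190.29092407226562, 297.2124328613281), 1.0644216537475586)
floor z 0.005869538458295484 block z 0.026642935932641484 wall 0.01922906961025865 table 0.0017459556921616726
```

```bash
python3 - <<'E'
from h import *
manip.movep([.59,-.2,.34],best([.59,-.2,.34],np.pi/2))
i,p,d=snap("wrist","w_obj")
print(status.read_time(),status.read_joint_positions())
E
```

```text
4.4833 [-4.48686872e-01  2.41196065e-01  1.14747909e+00  1.91713622e-04
  1.75291198e+00 -2.02082465e+00]
```

View pics/w_obj.png

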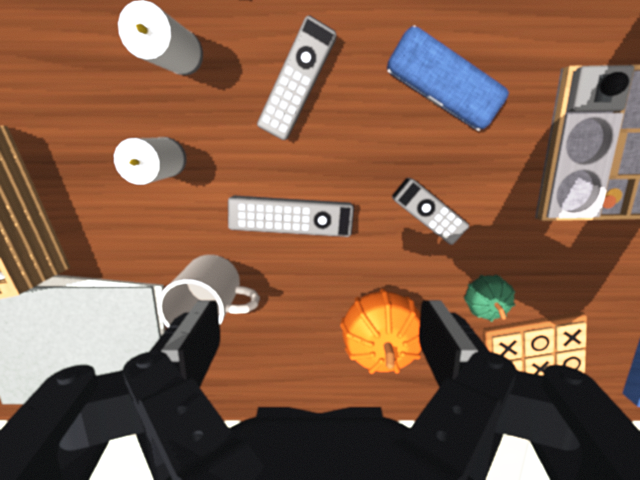

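```bash
cat >> h.py <<'E'
SZ=dict(long=(.165,.044,.025),mid=(.135,.040,.025),short=(.105,.036,.025),case=(.145,.054,.032))
def items(i,p,d,roi=None):
    """list of (name,centre,yaw,L,Wd): yaw toward window end for remotes"""
    hsv=cv2.cvtColor(p,cv2.COLOR_BGR2HSV); W=cloud(i,d)
    out={}
    blue=(hsv[...,0]>95)&(hsv[...,0]<125)&(hsv[...,1]>110)
    brown=(hsv[...,1]>95)&((hsv[...,0]<30)|(hsv[...,0]>160))
    z=W[...,2]; tab=np.nanmedian(z[brown]); print("table z",round(float(tab),4))
    for kind in("case","rem"):
        lo,hi=(.010,.045) if kind=="case" else (.014,.036)
        m=((z-tab>lo)&(z-tab<hi)&(blue if kind=="case" else ~brown&~blue)).astype(np.uint8)
        m=cv2.morphologyEx(cv2.morphologyEx(m,cv2.MORPH_CLOSE,np.ones((3,3))),cv2.MORPH_OPEN,np.ones((5,5)))
        if roi is not None: m=m*roi
        cs,_=cv2.findContours(m,cv2.RETR_EXTERNAL,cv2.CHAIN_APPROX_NONE)
        for c in cs:
            if cv2.contourArea(c)<150: continue
            h=.025 if kind=="rem" else .016
            X=ray(i,c[:,0],h)[:,:2]
            (cx,cy),(a,b),an=cv2.minAreaRect((X*1000).astype(np.float32)); an=np.radians(an)
            if a<b: a,b,an=b,a,an+np.pi/2
            a,b=a/1000,b/1000; ctr=np.array([cx,cy])/1000; u=np.array([np.cos(an),np.sin(an)])
            if kind=="case":
                nm="case" if abs(a-.145)<.03 and abs(b-.054)<.02 else None
            else:
                nm=min(("long","mid","short"),key=lambda k:abs(SZ[k][0]-a))
                if abs(SZ[nm][0]-a)>.014 or abs(b-SZ[nm][1])>.014: nm=None
            if nm is None: continue
            if kind=="rem":
                # dark centroid vs centre
                mm=np.zeros(m.shape,np.uint8); cv2.drawContours(mm,[c],-1,1,-1)
                ys,xs=np.where((mm>0)&(hsv[...,2]<70))
                D=ray(i,np.c_[xs,ys],.025)[:,:2].mean(0)
                s=(D-ctr)@u
                if s<0: u=-u; an+=np.pi
                ex=round(abs(float(s)),3)
            else: ex=None
            out[nm]=(ctr,(an+np.pi)%(2*np.pi)-np.pi,a,b,ex)
    return out
E
python3 - <<'E'
from h import *
for t in("w_obj","t1"):
    i,p,d=load(t)
    for k,v in items(i,p,d).items(): print(t,k,np.round(v[0],4),round(v[1],3),np.round(v[2:4],4),v[4])
E
```

```text
table z 0.0019
w_obj case [ 0.4524 -0.0439] 1.05 [0.1465 0.0539] None
w_obj long [ 0.62   -0.2363] 1.509 [0.1639 0.0453] 0.061
w_obj short [ 0.6135 -0.051 ] -2.217 [0.1072 0.0358] 0.03
w_obj mid [ 0.4553 -0.2269] 2.652 [0.135  0.0404] 0.047
table z 0.0016
t1 case [ 0.4559 -0.0468] 1.048 [0.143 0.052] None
t1 mid [ 0.4576 -0.2266] 2.65 [0.1356 0.0406] 0.032
t1 long [ 0.6228 -0.2367] 1.508 [0.1653 0.0449] 0.059
t1 short [ 0.6165 -0.0498] -2.222 [0.1045 0.037 ] 0.025h.py:82: RuntimeWarning: Mean of empty slice.
  D=ray(i,np.c_[xs,ys],.025)[:,:2].mean(0)
  ret = um.true_divide(
```

```bash
cat >> h.py <<'E'
TC=np.array([.5295,.2505]); PSI=.019
def T(x,y): return TC+np.array([[np.cos(PSI),-np.sin(PSI)],[np.sin(PSI),np.cos(PSI)]])@[x,y]
CELL=dict(long=(T(0,.118),PSI),case=(T(-.056,.0055),PSI+np.pi/2),mid=(T(.009,.0105),PSI+np.pi/2),short=(T(.065,.0255),PSI+np.pi/2))
def survey(tag):
    P=[.59,-.2,.34]; manip.movep(P,best(P,np.pi/2)); manip.dwell(.15)
    i,p,d=snap("wrist",tag); return items(i,p,d)
def choose(pp,yaw,tp,tyaws):
    res=[]
    for k in(0,np.pi):
        for ty in tyaws:
            a,b=kin.solve_ik(np.r_[pp,.15],down(yaw+np.pi/2+k)),kin.solve_ik(np.r_[tp,.15],down(ty+np.pi/2+k))
            if a is None or b is None: continue
            res.append((max(abs(a[5]),abs(b[5])),yaw+np.pi/2+k,ty+np.pi/2+k))
    res.sort(); print([np.round(r,2).tolist() for r in res]); return res[0][1:]
def pick_place(nm,tag,zg,force=60):
    v=survey(tag).get(nm)
    if v is None: print("not seen",nm); return False
    c,yaw,L,Wd,_=v; print(nm,np.round(c,4),round(yaw,3),round(L,4),round(Wd,4))
    tp,ty=CELL[nm]; tys=[ty,ty+np.pi] if nm=="case" else [ty]
    ga,pa=choose(c,yaw,tp,tys); gq,pq=down(ga),down(pa)
    manip.command_gripper(.085,force)
    manip.movep(np.r_[c,.15],gq)
    manip.move_straight(np.r_[c,zg],velocity=.12)
    print("f down",np.round(status.read_contact_force(),1))
    o=manip.command_gripper(.0,force); print("open",status.read_opening(),"f",np.round(status.read_contact_force(),1))
    manip.move_straight(np.r_[c,.16],velocity=.2)
    print("lifted open",status.read_opening(),"f",np.round(status.read_contact_force(),1))
    if status.read_opening()<.02: print("MISSED"); return False
    manip.movep(np.r_[tp,.16],pq)
    manip.move_straight(np.r_[tp,.06],velocity=.2)
    manip.move_straight(np.r_[tp,zg+.0055],velocity=.05)
    print("pos",np.round(status.read_position(),4),"f place",np.round(status.read_contact_force(),1))
    return True
def release(nm,up=.16):
    manip.command_gripper(SZ[nm][1]+.012 if nm in SZ else .06); manip.dwell(.1)
    p=status.read_position(); manip.move_straight([p[0],p[1],up],velocity=.2); manip.command_gripper(.085)
    print("t",status.read_time())
E
python3 - <<'E'
from h import *
if pick_place("short","s1",.027): release("short")
i,p,d=snap("top","t2")
cv2.imwrite("pics/t2z.png",cv2.resize(p[180:310,150:320],None,fx=4.5,fy=4.5,interpolation=cv2.INTER_CUBIC))
E
```

```text
table z 0.0019
short [ 0.6135 -0.0511] -2.217 0.1069 0.0358
[[2.7, 2.5, 6.3]]
f down [-0.5  0.7  0.2]
open 0.034605207827058226 f [ 0.4 -0.3  7.1]
lifted open 0.034369881603999675 f [-1.   0.1 -0.3]
pos [0.5939 0.2772 0.0322] f place [-0.4 -0.8 -0.9]
t 14.2417
```

View pics/t2z.png

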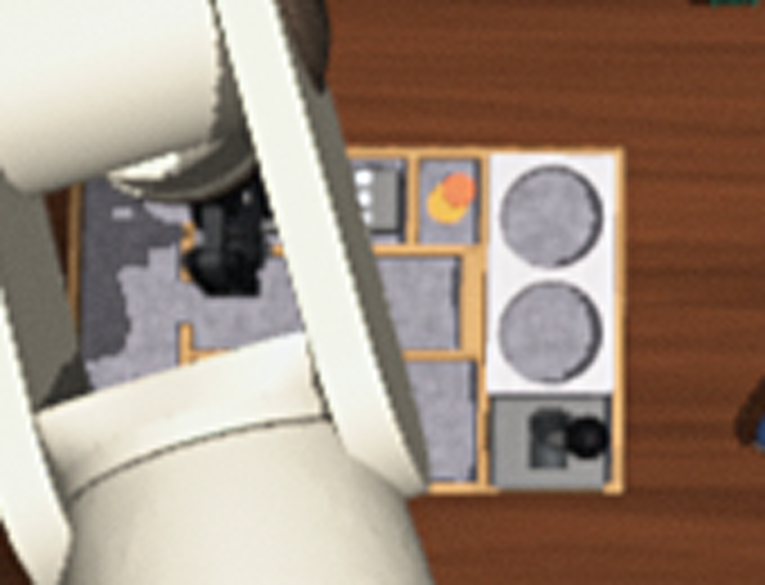

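```bash
python3 - <<'E'
from h import *
for nm,z in(("mid",.027),):
    v=survey("s2")
    i,p,d=snap("top","t3")
    cv2.imwrite("pics/t3z.png",cv2.resize(p[180:310,150:320],None,fx=4.5,fy=4.5,interpolation=cv2.INTER_CUBIC))
    if pick_place(nm,"s2",z): release(nm)
E
```

```text
table z 0.002
table z 0.002
mid [ 0.4559 -0.2279] 2.655 0.137 0.0414
[[1.7, 7.37, 6.3]]
f down [-0.7 -0.2  0.2]
open 0.038229188937631636 f [-2.7  0.9  7.4]
lifted open 0.0383258388002041 f [-0.6 -0.3 -1.4]
pos [0.5382 0.2612 0.0322] f place [ 0.1  0.8 -1. ]
t 26.8083
```

View pics/t3z.png

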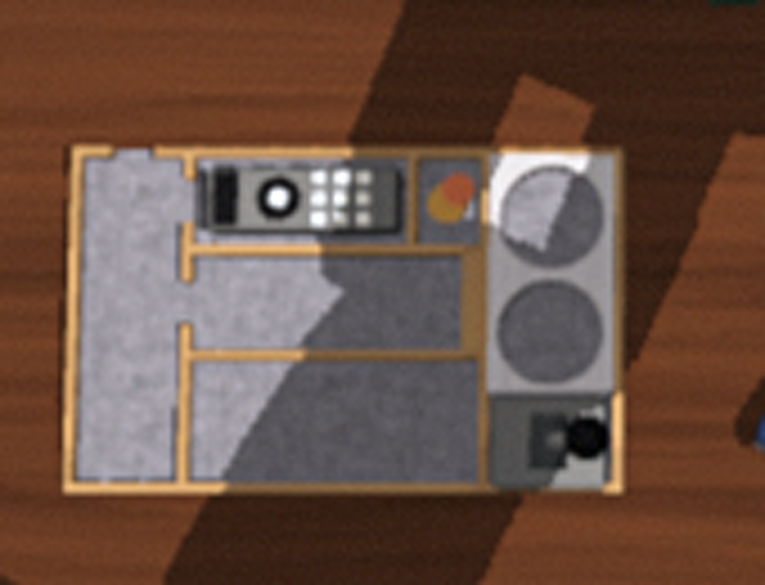

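Short remote sits in its cell with the window at the notch end (zoomed ~(225,195)). Continue with the long remote and the case.

```bash
python3 - <<'E'
from h import *
for nm,z in(("long",.027),("case",.025)):
    if pick_place(nm,"s_"+nm,z): release(nm)
    else: break
v=survey("s4"); print(v.keys())
i,p,d=snap("top","t4")
cv2.imwrite("pics/t4z.png",cv2.resize(p[180:310,150:320],None,fx=4.5,fy=4.5,interpolation=cv2.INTER_CUBIC))
E
```

```text
table z 0.002
long [ 0.621  -0.2379] 1.51 0.1648 0.0439
[[2.04, 6.22, 4.73], [2.72, 3.08, 1.59]]
f down [ 0.3 -0.7 -0.4]
open 0.042658376066815315 f [-1.6  0.7  5.3]
lifted open 0.042581930635917815 f [-0.2  1.  -2.9]
pos [0.5272 0.3684 0.0321] f place [-0.7 -0.2 -0.9]
t 38.0417
table z 0.002
case [ 0.4513 -0.0444] 1.04 0.1451 0.06
[[0.33, 5.75, 6.3], [2.81, 5.75, 9.44]]
f down [1.4 0.4 0.2]
open 0.05306567638198079 f [-2.2 -0.4  8.4]
lifted open 0.05252315501700114 f [-0.2  0.4 -2. ]
pos [0.4733 0.2549 0.0302] f place [ 0.1  0.5 -1. ]
t 48.1917
table z 0.002
dict_keys([])
```

View pics/t4z.png

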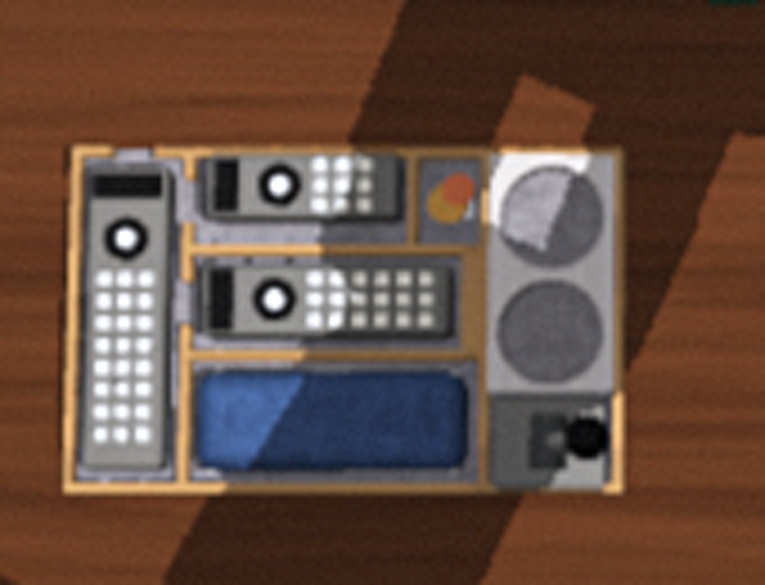

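View pics/s4.png

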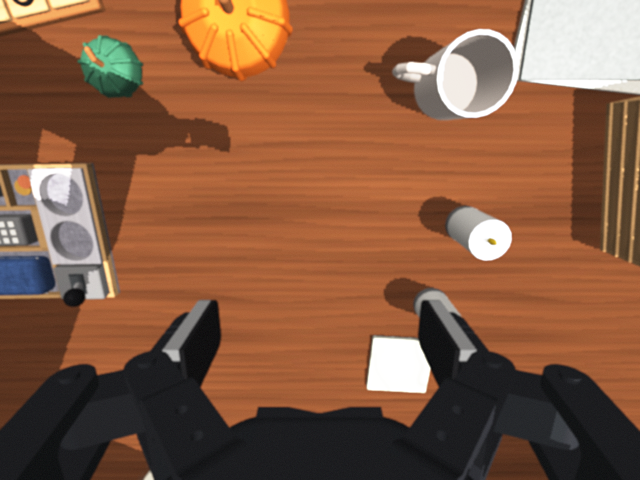

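```bash
cat > chk.py <<'E'
from h import *
def chk(tag,off=(.0024,.0005)):
    i,p,d=load(tag); W=cloud(i,d)
    for nm in SZ:
        c,y=CELL[nm]; L,w,h=SZ[nm]; u=np.array([np.cos(y),np.sin(y)]); n=np.array([-u[1],u[0]])
        q=W[...,:2]-(c+off); a,b=q@u,q@n; z=W[...,2]
        s=(abs(a)<.09)&(abs(b)<.04)&(z>.022)&(z<.05)&(abs(a)<L/2+.012)&(abs(b)<w/2+.009)
        A=np.c_[a[s],b[s],np.ones(s.sum())]; k=np.linalg.lstsq(A,z[s],rcond=None)[0]
        q1=np.percentile(a[s],[1,99]),np.percentile(b[s],[1,99])
        print(nm,"centre off mm",np.round([np.mean(q1[0])*1e3,np.mean(q1[1])*1e3],1),"ext",np.round([np.ptp(q1[0])*1e3,np.ptp(q1[1])*1e3],1),"z %.4f slopes %.4f %.4f (z expected %.3f)"%(k[2],k[0],k[1],h+.004))
E
python3 - <<'E'
from chk import *
chk("t4")
E
```

```text
long centre off mm [ 0.7 -1.5] ext [163.1  44.1] z 0.0303 slopes -0.0004 0.0026 (z expected 0.029)
mid centre off mm [-1.1 -0.2] ext [134.  40.] z 0.0301 slopes 0.0033 0.0000 (z expected 0.029)
short centre off mm [-3.5 -6.2] ext [104.5  35. ] z 0.0298 slopes 0.0001 -0.0319 (z expected 0.029)
case centre off mm [-2.7  0.6] ext [141.3  53.3] z 0.0356 slopes 0.0057 -0.0075 (z expected 0.036)
```

```bash
python3 - <<'E'
from chk import *
a=PSI+np.pi; g=T(.0705,.022); t=T(.067,.0255)
q=best(np.r_[g,.16],a)
manip.movep(np.r_[g,.16],q); manip.command_gripper(.047,40)
manip.move_straight(np.r_[g,.06],velocity=.2)
manip.move_straight(np.r_[g,.0325],velocity=.05); print(np.round(status.read_contact_force(),1))
manip.command_gripper(0,40); print(status.read_opening(),np.round(status.read_contact_force(),1))
manip.move_straight(np.r_[g,.040],velocity=.05); print(np.round(status.read_contact_force(),1))
manip.move_straight(np.r_[t,.040],velocity=.05)
manip.move_straight(np.r_[t,.0335],velocity=.03); print(np.round(status.read_contact_force(),1))
manip.command_gripper(.041); print(status.read_opening())
manip.move_straight(np.r_[t,.16],velocity=.15)
P=[.59,-.2,.34]; manip.movep(P,best(P,np.pi/2)); manip.command_gripper(.085)
i,p,d=snap("top","t5"); chk("t5"); print(status.read_time())
cv2.imwrite("pics/t5z.png",cv2.resize(p[180:310,150:320],None,fx=4.5,fy=4.5,interpolation=cv2.INTER_CUBIC))
snap("wrist","s5")
E
```

```text
[-0.2  0.2  0.2]
0.034342104851888725 [-0.3  0.   3.1]
[-0.1  0.6 -2.2]
[ 0.2  0.4 -0.2]
0.040692418249326665
long centre off mm [ 1.2 -1.1] ext [164.1  44.2] z 0.0302 slopes -0.0001 0.0064 (z expected 0.029)
mid centre off mm [-1.  -0.2] ext [134.1  39.8] z 0.0304 slopes 0.0019 -0.0213 (z expected 0.029)
short centre off mm [-0.1 -0.8] ext [104.7  34.6] z 0.0302 slopes -0.0021 -0.0233 (z expected 0.029)
case centre off mm [-1.8  0.6] ext [139.9  53.3] z 0.0356 slopes 0.0015 -0.0059 (z expected 0.036)
58.725
```

View pics/t5z.png

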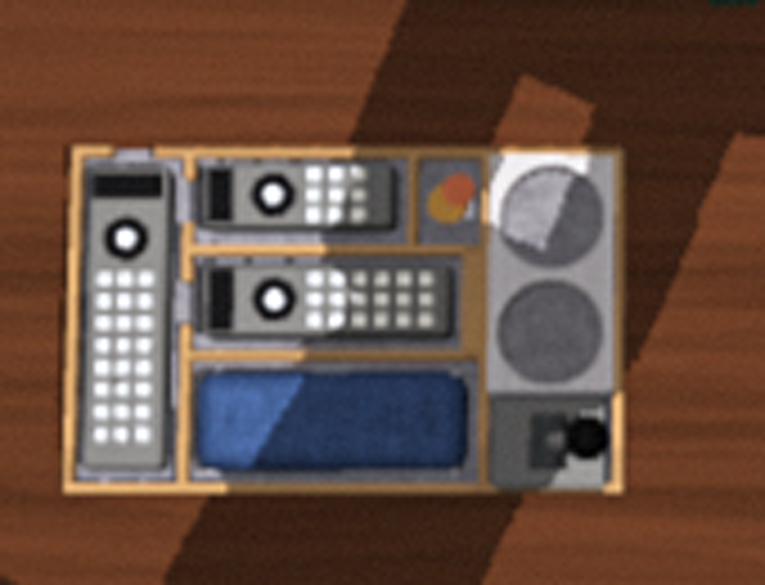

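View pics/s5.png

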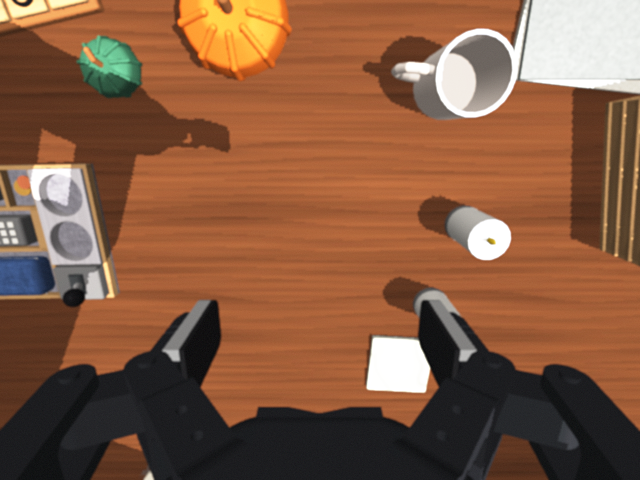

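```bash
cat >> h.py <<'E'
def candles(i,p,d):
    W=cloud(i,d); out=[]
    m=((p.min(2)>=235)).astype(np.uint8)
    m=cv2.morphologyEx(m,cv2.MORPH_CLOSE,np.ones((7,7)))
    cs,_=cv2.findContours(m,cv2.RETR_EXTERNAL,cv2.CHAIN_APPROX_NONE)
    for c in cs:
        if cv2.contourArea(c)<250: continue
        mm=np.zeros(m.shape,np.uint8); cv2.drawContours(mm,[c],-1,1,-1)
        z=np.nanmedian(W[mm>0][:,2])
        h=.095 if abs(z-.096)<.007 else .080 if abs(z-.081)<.007 else None
        if h is None: continue
        X=ray(i,c[:,0],h)[:,:2]; ctr,r=fitc(X); out.append((h,ctr,r,np.abs(np.linalg.norm(X-ctr,axis=1)-r).max(),z))
    return out
E
python3 - <<'E'
from h import *
P=[.55,-.37,.33]; manip.movep([.59,-.2,.34],best([.59,-.2,.34],np.pi/2)); manip.movep(P,down(np.pi/2)); manip.dwell(.2)
print(status.read_joint_positions())
i,p,d=snap("wrist","c1")
for o in candles(i,p,d): print(o)
i,p,d=load("t1")
for o in candles(i,p,d): print("top",o)
i,p,d=load("w_obj")
for o in candles(i,p,d): print("wobj",o)
E
```

```text
[-7.08178364e-01  3.29001061e-01  1.05609473e+00  1.63546515e-05
  1.75646290e+00 -2.27893777e+00]
(0.08, array([ 0.54435282, -0.40067881]), np.float64(0.023398348628489284), np.float64(0.0006827431443498511), np.float64(0.08175570226112418))
(0.095, array([ 0.4202496 , -0.36628438]), np.float64(0.023473004305998864), np.float64(0.0005950932630007962), np.float64(0.09674852323846028))
top (0.095, array([ 0.42257428, -0.36658395]), np.float64(0.022201843114076945), np.float64(0.0013727228695613568), np.float64(0.09620102029432284))
top (0.08, array([ 0.54651477, -0.40115108]), np.float64(0.02201469467844345), np.float64(0.0015206197907434854), np.float64(0.08138368796343587))
wobj (0.08, array([ 0.54447207, -0.40104497]), np.float64(0.024138853132227026), np.float64(0.0006906743961376006), np.float64(0.08176294446588186))
wobj (0.095, array([ 0.4199274 , -0.36661274]), np.float64(0.02433789797690262), np.float64(0.002298697413938431), np.float64(0.09683037359209595))
```

View pics/c1.png

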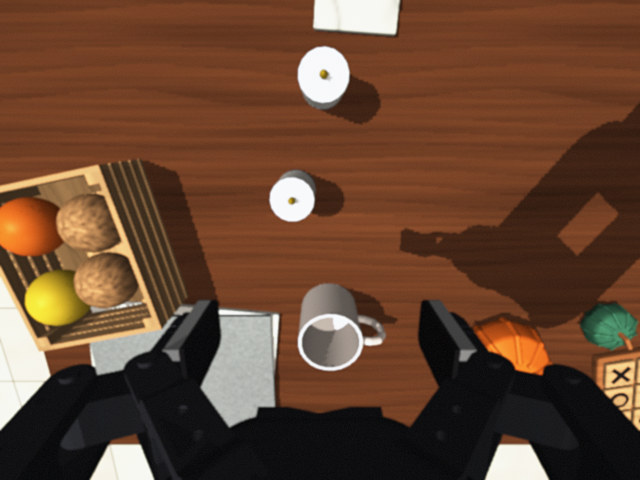

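```bash
python3 - <<'E'
from h import *
manip.movep([.59,.255,.32],down(np.pi/2)); manip.dwell(.2)
i,p,d=snap("wrist","w_tray2")
for o in wells(i,p): print(o)
W=cloud(i,d); Rm=np.array([[np.cos(PSI),-np.sin(PSI)],[np.sin(PSI),np.cos(PSI)]])
hsv=cv2.cvtColor(p,cv2.COLOR_BGR2HSV)
# held-height faces: rays at z=.029
v,u=np.mgrid[0:480,0:640]; X=ray(i,np.c_[u.ravel(),v.ravel()],.029)[:,:2].reshape(480,640,2)
loc=(X-TC)@Rm
for nm,(cx,cy) in dict(long=(0,.118),mid=(.009,.0105),short=(.067,.0255)).items():
    L,w,h=SZ[nm]; hx,hy=(L/2,w/2) if nm=="long" else (w/2,L/2)
    s=(abs(loc[...,0]-cx)<hx+.008)&(abs(loc[...,1]-cy)<hy+.008)&(W[...,2]>.025)&(W[...,2]<.045)
    q=[np.percentile(loc[s][:,k],[1,99]) for k in(0,1)]
    print(nm,"centre-command mm",[round((np.mean(q[k])-(cx,cy)[k])*1e3,1) for k in(0,1)],[round(np.ptp(q[k])*1e3,1) for k in(0,1)])
cv2.imwrite("pics/z5.png",cv2.resize(p[45:235,165:465],(800,507),interpolation=cv2.INTER_CUBIC))
print(status.read_time())
E
```

```text
(array([0.58700131, 0.13902861]), np.float64(0.02915762197150943), np.float64(0.0007810038106534495))
(array([0.5232339 , 0.13777095]), np.float64(0.02905409417921778), np.float64(0.0008046062390599726))
long centre-command mm [np.float64(-0.1), np.float64(-0.5)] [np.float64(161.4), np.float64(43.2)]
mid centre-command mm [np.float64(-0.1), np.float64(-0.3)] [np.float64(39.0), np.float64(131.8)]
short centre-command mm [np.float64(-1.1), np.float64(1.3)] [np.float64(35.3), np.float64(102.6)]
64.7417
```

View pics/z5.png

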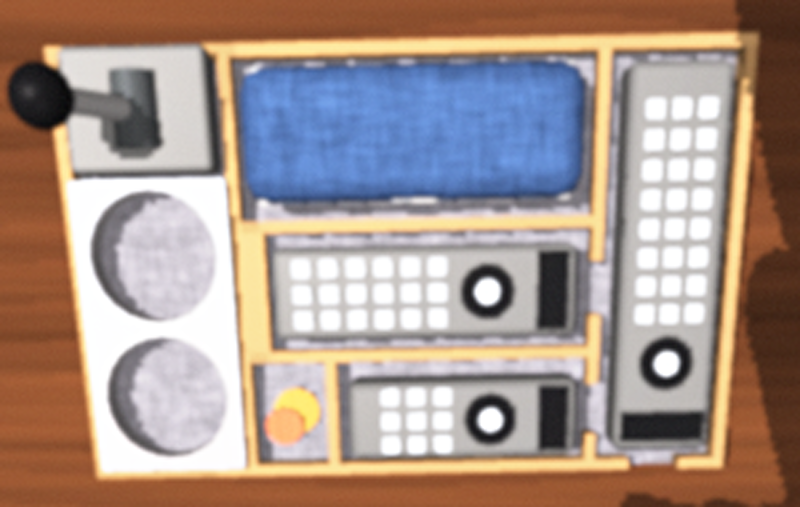

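```bash
cat >> h.py <<'E'
def candle(c,zg,w,a0=np.pi/2):
    aw=PSI+np.pi/2
    manip.command_gripper(.085,40)
    manip.movep(np.r_[c,.20],down(a0)); manip.move_straight(np.r_[c,zg],velocity=.12)
    manip.command_gripper(0,40); print("open",status.read_opening(),np.round(status.read_contact_force(),1))
    manip.move_straight(np.r_[c,zg+.13],velocity=.2)
    manip.movep(np.r_[w,zg+.13],down(aw)); manip.move_straight(np.r_[w,zg+.03],velocity=.2)
    manip.dwell(.2); f0=np.array(status.read_contact_force()); print("free f",np.round(f0,1))
    for h in np.r_[np.arange(.026,.005,-.003),.0045]:
        manip.move_straight(np.r_[w,zg+h],velocity=.03)
        f=np.array(status.read_contact_force())-f0; print(round(h,4),np.round(f,1))
        if f[2]>10: print("CONTACT"); return False
    return True
E
python3 - <<'E'
from h import *
ok=candle(np.array([.4203,-.3664]),.072,np.array([.587,.139]))
print(ok,status.read_position(),status.read_opening())
E
```

```text
open 0.04892998012722695 [-0.9  1.7  5.9]
free f [ 0.2 -0.6 -2.4]
0.026 [-0.9  0.7  1.2]
0.023 [-0.4  0.5  1.1]
0.02 [-0.1  0.2  1. ]
0.017 [-0.6  0.9  1.3]
0.014 [-0.6  1.3  1. ]
0.011 [0.4 1.  0.8]
0.008 [-0.9  0.3  1.1]
0.0045 [1.  0.9 3. ]
True [0.587211   0.13906463 0.07660301] 0.04892212621274386
```

```bash
python3 - <<'E'
from h import *
manip.command_gripper(.062); manip.dwell(.1)
manip.move_straight([.587,.139,.22],velocity=.2)
ok=candle(np.array([.5443,-.4008]),.060,np.array([.5233,.1378]))
if ok:
    manip.command_gripper(.062); manip.dwell(.1)
    manip.move_straight([.5233,.1378,.22],velocity=.2)
    manip.command_gripper(0)
    manip.movep([.59,.255,.34],down(np.pi/2)); manip.dwell(.2)
    i,p,d=snap("wrist","w3"); print(candles(i,p,d)); W=cloud(i,d)
    t,pp,dd=snap("top","t6")
    cv2.imwrite("pics/t6z.png",cv2.resize(pp[180:310,150:320],None,fx=4.5,fy=4.5,interpolation=cv2.INTER_CUBIC))
    snap("scene","sc6")
print(status.read_time())
E
```

```text
open 0.04868953156166151 [-0.4  0.3  6.3]
free f [-0.4 -0.6 -1.5]
0.026 [ 1.3  0.  -0.4]
0.023 [1.4 0.  0. ]
0.02 [0.6 0.6 0.2]
0.017 [0.  0.6 0.3]
0.014 [-0.5  0.8 -0.7]
0.011 [ 0.4  0.8 -0.3]
0.008 [-0.1 -0.  -0.2]
0.0045 [2.  1.6 1.5]
[(0.08, array([0.54944979, 0.14397759]), np.float64(0.04577934244553169), np.float64(0.04155041048056536), np.float64(0.08608999159532768))]
88.5333
```

View pics/w3.png

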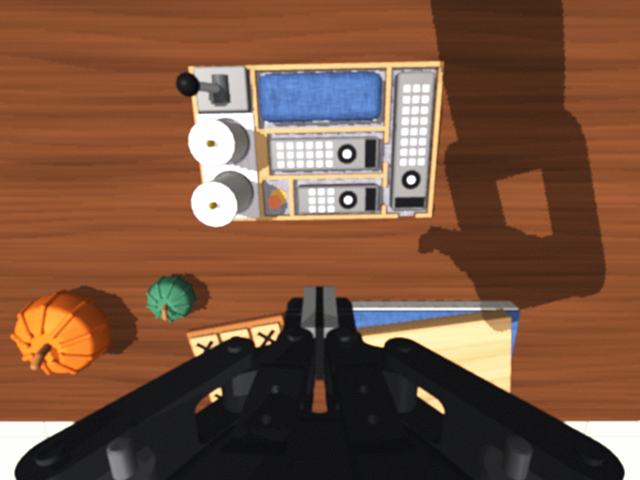

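View pics/sc6.png

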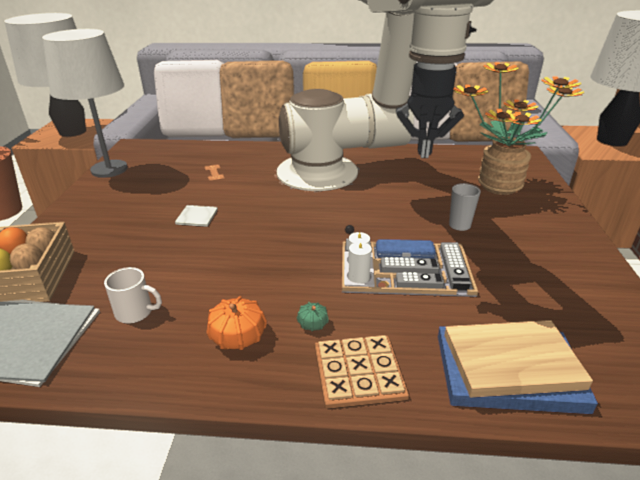

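```bash
python3 - <<'E'
from h import *
i,p,d=load("w3"); W=cloud(i,d)
print("tops",W[138:150,196:206,2].mean(),W[205:215,196:204,2].mean())
g=((p.max(2)<70)).astype(np.uint8); g[:60]=0;g[110:]=0;g[:,:165]=0;g[:,215:]=0
cs,_=cv2.findContours(g,cv2.RETR_EXTERNAL,cv2.CHAIN_APPROX_NONE); c=max(cs,key=cv2.contourArea)
(x,y),r=cv2.minEnclosingCircle(c); print((x,y),r,ray(i,(x,y),.068),W[int(y),int(x)], r*1.0)
w=ray(i,(x,y),.068)[0,:2]
Rm=np.array([[np.cos(PSI),-np.sin(PSI)],[np.sin(PSI),np.cos(PSI)]]); print("tray frame",Rm.T@(w-TC))
E
```

```text
tops 0.08599200512674483 0.10076773943607682
(187.92677307128906, 83.41632080078125) 11.984525680541992 [[0.46266346 0.11384612 0.068     ]] [0.46410337 0.11799971 0.08239404] 11.984525680541992
tray frame [-0.06942075 -0.1353594 ]
```

```bash
python3 - <<'E'
from h import *
bx=-.0694; z=.077
s=T(bx,-.180); q=best(np.r_[s,.2],PSI)
manip.command_gripper(0)
manip.movep(np.r_[s,.2],q); print(np.round(status.read_joint_positions(),2))
manip.move_straight(np.r_[s,z],velocity=.15); manip.dwell(.2)
f0=np.array(status.read_contact_force()); print("f0",np.round(f0,1))
for y in list(np.arange(-.165,-.113,.005))+list(np.arange(-.1125,-.1045,.001)):
    manip.move_straight(np.r_[T(bx,y),z],velocity=.05)
    f=np.array(status.read_contact_force())-f0; print(round(y,4),np.round(f,1))
    if abs(f[1])>6: print("stop"); break
manip.move_straight(np.r_[T(bx,-.150),z],velocity=.1)
manip.move_straight(np.r_[T(bx,-.150),.22],velocity=.2)
manip.movep([.59,.255,.34],best([.59,.255,.34],np.pi/2)); manip.dwell(.2)
i,p,d=snap("wrist","w7"); snap("scene","sc7"); print(status.read_time())
cv2.imwrite("pics/z7.png",cv2.resize(p[45:235,165:465],(800,507),interpolation=cv2.INTER_CUBIC))
E
```

```text
[-0.02 -0.05  1.75  0.    1.45 -0.04]
f0 [ 0.3 -1.1  0.7]
-0.165 [-0.6  0.4 -0.9]
-0.16 [-0.5  0.6  0.2]
-0.155 [-0.3  0.9 -0.6]
-0.15 [-0.6  0.7 -1.9]
-0.145 [-0.6  1.4 -0.8]
-0.14 [-0.2  0.2 -0.8]
-0.135 [-0.6  1.1 -1. ]
-0.13 [ 0.8  1.  -0.6]
-0.125 [-0.3  1.2 -0.6]
-0.12 [-0.6  1.5 -0.9]
-0.115 [0.1 0.7 0.1]
-0.1125 [-0.9  1.7 -0.7]
-0.1115 [-0.4  0.3 -1.1]
-0.1105 [-0.5  0.  -0.7]
-0.1095 [-0.  -6.3 -2. ]
stop
98.0167
```

View pics/w7.png

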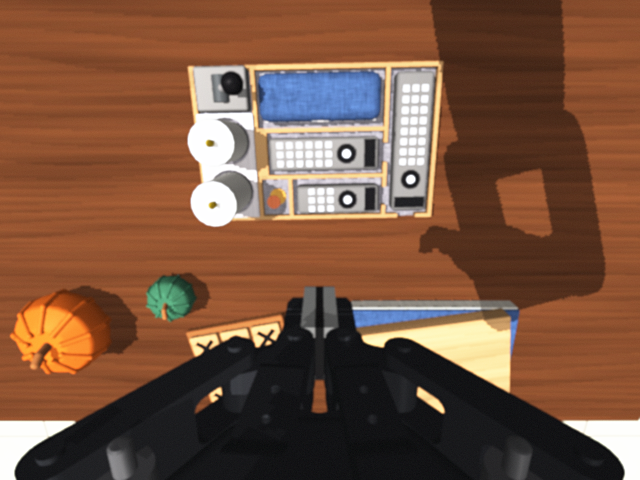

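```bash
python3 - <<'E'
from chk import *
i,p,d=load("w7"); 
g=((p.max(2)<60)).astype(np.uint8); g[:65]=0;g[100:]=0;g[:,:218]=0;g[:,246:]=0
cs,_=cv2.findContours(g,cv2.RETR_EXTERNAL,cv2.CHAIN_APPROX_NONE); c=max(cs,key=cv2.contourArea)
(x,y),r=cv2.minEnclosingCircle(c); w=ray(i,(x,y),.068)[0,:2]
Rm=np.array([[np.cos(PSI),-np.sin(PSI)],[np.sin(PSI),np.cos(PSI)]]); print("ball",(x,y),r,"tray frame",Rm.T@(w-TC))
P=[.59,-.2,.34]; manip.movep(P,best(P,np.pi/2)); manip.dwell(.2)
snap("top","t8"); chk("t8"); p=load("t8")[1]
cv2.imwrite("pics/t8z.png",cv2.resize(p[150:390,120:520],None,fx=2,fy=2,interpolation=cv2.INTER_CUBIC)); print(status.read_time())
E
```

```text
ball (230.875, 83.75) 11.898760795593262 tray frame [-0.06789899 -0.08901215]
long centre off mm [ 0.7 -1. ] ext [163.3  44.3] z 0.0303 slopes 0.0002 0.0060 (z expected 0.029)
mid centre off mm [-1.  -0.2] ext [134.4  40. ] z 0.0300 slopes 0.0002 0.0093 (z expected 0.029)
short centre off mm [-0.5 -1. ] ext [104.2  34.8] z 0.0302 slopes 0.0080 -0.0127 (z expected 0.029)
case centre off mm [-1.6  0.6] ext [139.6  53.4] z 0.0357 slopes 0.0035 -0.0060 (z expected 0.036)
99.9333
```

View pics/t8z.png

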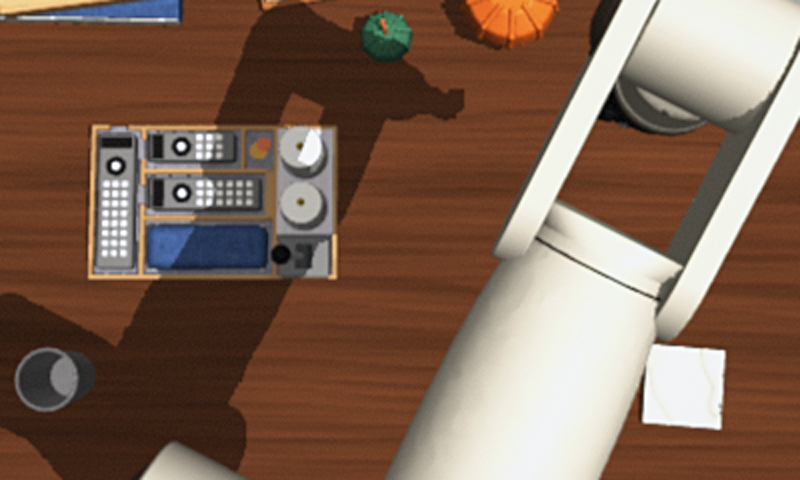

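```bash
python3 - <<'E'
from h import *
bx=-.0694; z=.077
s=T(bx,-.150); q=best(np.r_[s,.22],PSI)
manip.movep(np.r_[s,.22],q); manip.move_straight(np.r_[s,z],velocity=.15); manip.dwell(.2)
f0=np.array(status.read_contact_force())
for y in [-.125,-.115]+list(np.arange(-.1125,-.106,.0005)):
    manip.move_straight(np.r_[T(bx,y),z],velocity=.04); manip.dwell(.05)
    f=np.array(status.read_contact_force())-f0; print(round(y,4),np.round(f,1), np.round(status.read_position()[1],4))
    if abs(f[1])>10: print("stop"); break
manip.move_straight(np.r_[s,z],velocity=.1)
manip.move_straight(np.r_[s,.22],velocity=.2)
manip.movep([.59,.255,.34],best([.59,.255,.34],np.pi/2)); manip.dwell(.2)
i,p,d=snap("wrist","w9"); snap("scene","sc9"); print(status.read_time())
g=((p.max(2)<60)).astype(np.uint8); g[:65]=0;g[100:]=0;g[:,:218]=0;g[:,246:]=0
cs,_=cv2.findContours(g,cv2.RETR_EXTERNAL,cv2.CHAIN_APPROX_NONE); c=max(cs,key=cv2.contourArea)
print(cv2.minEnclosingCircle(c))
E
```

```text
-0.125 [-0.8 -0.4 -0.2] 0.1241
-0.115 [-0.2 -1.1 -0.2] 0.1343
-0.1125 [ 0.4 -0.3 -0.4] 0.1367
-0.112 [-0.1 -0.4 -0. ] 0.1372
-0.1115 [-0.2 -1.6 -0.6] 0.1377
-0.111 [-0.5 -0.4 -0.3] 0.1382
-0.1105 [ 1.1 -0.4  0. ] 0.1387
-0.11 [-0.1 -3.9 -0.1] 0.139
-0.1095 [ 0.1 -8.7  0.5] 0.1393
-0.109 [ -0.7 -11.    1.1] 0.1395
stop
109.725
((230.875, 83.75), 11.898760795593262)
```

View pics/sc9.png

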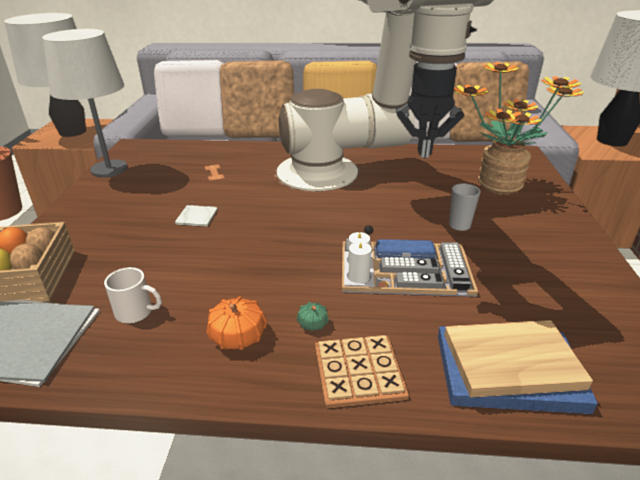

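View pics/w9.png

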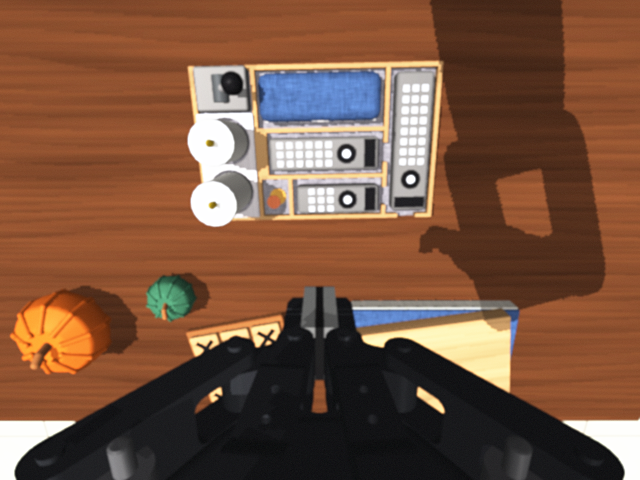

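The toggle stands hard against its on stop: the ball stayed at (231,84) after a second 11 N push. The remotes, case and candles (212,142 and 215,204) are in place, and the other things have not moved.

```bash
python3 -c "
from cell import order,status
order.hand_in(); print(status.read_time())"
```

```text
the job is handed in; nothing more can be done
the job is handed in; nothing more can be done
```

The table is cleared and the job was handed in at about 110 s of the 210 s allowed. I got no verdict.

- **Remotes and case:** All three remotes and the glasses case were out. Each now lies flat in its own compartment, buttons up, with every window end at its notch. The last top-camera check put their centres within about 2 mm of where I aimed, at the expected heights.
- **Candles:** The tall candle is in well_b and the low one in well_a. Depth put their tops at about 101 and 86 mm. I expected 99 and 84 mm, and the camera reads about 2 mm high, so both are fully down.
- **Toggle:** I switched it only after both candles were in. A second push of about 11 N did not move the ball, so it is against its stop. I measured a 46.4 mm swing where 47.9 mm was expected, which I put down to measurement error.

**What went wrong:** Releasing the middle remote nudged the short one about 5 mm towards its outer wall. I re-gripped it and centred it again, and it checked fine afterwards.

**Other readings:** The top camera read about 2.4 mm farther out in x than the wrist camera. I went by the wrist camera, which matched the arm to within about 1 mm. I saw none of the items get knocked aside. The pumpkin, gourd, mug, coaster and tumbler look unmoved in the last pictures.

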